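# Nest the fastener dippers

### The job

Put the small steel fastener dipper away inside the large deep one, standing fully down on its floor, with its handle turned well away from the large one's handle (about a quarter turn or more between them) so that the handles clear each other. Lower it in rather than dropping it, and leave the large deep dipper and the shallow wide one standing where they are.

Things in the scene. Friction and masses are not known exactly. Their poses are not given: they have to be found in the camera images.
- large_dipper: Large deep steel dipper, loose, 0.34 kg: 52 mm high, 112 mm across the rim (106 inside), 100 at the base, floor 4 mm thick. Origin: centre of its underside, z up. Black handle along its own +x (starts roughly towards the robot): neck climbs from the rim; grip 76 to 150 mm from the axis, 18 mm wide, top 74 mm above the underside, so a nested handle cannot lie over it.
- small_dipper: Small steel dipper, loose, about 0.15 kg: 64 mm high, 72 mm across the rim, 66 at the base. Origin: centre of its underside, z up. Level black handle along its own +x (starts roughly towards the robot): 60 to 126 mm from the axis, 12 mm wide, 14 tall, centred 62 mm up. Nested, its underside is 4 mm above the large one's and its handle passes 7 mm over the large rim.
- small_grip (a point): Middle of the small dipper's black grip: the point (92, 0, 62) mm in its frame, same axes. Can be pinched here from above, fingers closing across the 12 mm width; nested, it lies 36 mm outside the large rim. The dipper balances about 10 mm from its axis on the handle side, so it hangs off the pinch.
- wide_dipper: Shallow wide steel dipper, bystander, loose, 0.36 kg: 30 mm high, 144 mm across, handle along its own +x to 154 mm out, top 42 mm up. Origin: centre of its underside. The three dippers stand in a row across the bench, about 0.3 m apart in any order; blue bolt bins (50 mm high) and a screwdriver lie beyond, past x = 0.75 m.
There are look-alikes about, which are no part of the job. What is shaped like the large_dipper but green or purple is not meant.

How it is judged:
By the outcome, as a careful person would: the job done as asked, in the order asked, and still so for the second after the job is handed in, with the robot touching nothing.
It also fails if it takes over 40 s, if anything falls off the work surface, if the arm or the gripper's body presses on something with over 40 N, if the wrist force passes 120 N, or if a joint passes its speed limit or range.

### The arm

A 7-joint arm with a two-finger parallel gripper is mounted at the origin on the work surface. World frame = base frame: x ahead of the robot, y to its left, z up, the work surface at z = 0. Lengths are in m, angles in rad, forces in N, time in s.
With the tool pointing down it reaches from about 0.425 to 0.875 m from the base axis. Payload 4.7 kg.
Tool frame: the origin (TCP) lies between the finger pads; the fingertips stand 14 mm ahead of it and the grasp point (between the pads) lies 5 mm behind it; z points along the fingers, y is the line along which they close (so a half turn about z gives the same grasp; the last joint's range is limited). The gripper opens to 87 mm and grips with 3 to 60 N. Pads are 19 mm wide; open, the fingers measure 117 mm over their backs; the gripper's body (75 mm by 190 mm) begins 51 mm behind the grasp point.
Start: joints at [1.316, 0.321, -0.07, 1.45, 0.023, 1.371, -0.057], TCP at [0.173, -0.627, 0.237] pointing down, gripper open.
Joint ranges: [-2.86, 2.86], [-0.3, 2.09], [-1.38, 1.24], [0.06, 2.45], [-1.56, 4.7], [0.09, 2.05], [-2.69, 2.69]. Speed limits (rad/s): [2.57, 2.57, 3.14, 3.14, 3.14, 3.14, 3.14].

### API

Orientations are given as a rotation vector (axis times angle).
In Python, from bench import ctrl gives the robot as it stands.
- The arm moves only by the tool step_arm, never from a script. Its argument "commands" is a list of rows, each an object with "travel": the shift along the tool's x, y, z in m, a list of three; "turn": the turn, a rotation vector about the tool's x, y, z in degrees, a list of three. A call has 1 to 5 rows; each row is the pose to reach, as a shift and turn from the pose commanded when the call began, along the tool's axes at that moment; what a row does not reach only later rows make up. A row lasts 1/10 s, in which the tool goes at most 50 mm and 8.59 degrees, less where a joint would pass 70% of its speed; a pose out of reach is approached as far as the arm can. A call with a gripper value outside its range is refused whole. "gripper" is the opening, from 0 (shut) to 1 (fully open), set as the call begins (left out, the last holds). The fingers move at their own pace and stop on an object; "force" is the grip in N (left out, the last holds). Time passes only in rows, so rows that repeat a pose let the fingers close. It gives the time, the measured TCP pose, the force, the opening and the grip force at its end, in the units of the state.
- ctrl.get_state(): the state, without advancing time (a new reading comes with each control period).
- ctrl.get_image(name): name is "side" or "top"; returns the picture (384x512x3 uint8, red, green, blue); there is no depth.
- ctrl.camera_model(name): a dict with "fx", "fy", "cx", "cy" (pixels), "k1" (the pictures are not rectified: a ray, as slopes to the right and down, at radius r is drawn at 1 + k1 r^2 times it, then the intrinsics apply), "R" (3x3) and "t" (3): a world point X has camera coordinates R X + t. Camera axes: x right, y down, z forward; pixel columns grow to the right and rows downward; lengths in m; the calibration is good to about 2 mm. A picture is of the moment at which its call begins. camera_model takes no time and is no camera call.
- ctrl.close_job(): hands the job in; it is judged then, once.
The state is a dict: "time": time; "joint_positions": joint angles; "qd": joint speeds; "joint_torque": joint torques, N m; "position": TCP position; "tool_rot": TCP orientation; "ft_force": force on the tool from outside, world axes, zero at the start; "torque": the same for the moment, N m; "grip_width": opening from 0.0 (shut) to 1.0 (fully open); "grip_force": force on a finger pad.
Only numpy, scipy, OpenCV 4.12 (cv2) and the standard library are available. Lean on these libraries where they do the work, as an engineer would, in place of code of your own. Each camera call takes 0.05 s, during which the arm holds its last target. There are 200 camera calls.

## Working session

There is one attempt and no reset: what is moved stays moved. The work goes in short steps, Python scripts to look and compute and a tool call to move; the robot and the scene stay as the last step left them, time stands still between calls to the robot, and variables do not carry over. Pictures are saved under pics/ and viewed, at most 10 in all, crops included, and the job is handed in when it is done.

Besides the shell and the picture viewer there is one more tool, called after ">>>" as a command line: name --argument value ..., lists and objects as JSON in quotes. step_arm: Moves the arm, as the interface text tells. Its arguments: {"type":"object","properties":{"commands":{"type":"array"},"gripper":{"type":"number"},"force":{"type":"number"}},"required":["commands"]}

```bash
mkdir -p pics
python3 - <<'E'
from bench import ctrl
import cv2,numpy as np
for n in("top","side"):
    cv2.imwrite(f"pics/{n}0.png",cv2.resize(ctrl.get_image(n)[:,:,::-1],(800,600),interpolation=cv2.INTER_CUBIC))
    m=ctrl.camera_model(n);R=np.array(m["R"]);print(n,{k:m[k] for k in("fx","fy","cx","cy","k1")},(-R.T@m["t"]).round(3),R.round(2).tolist())
s=ctrl.get_state();print(s["position"],s["tool_rot"],s["grip_width"],s["time"])
E
```

```text
top {'fx': 451.1983641349705, 'fy': 451.1983641349705, 'cx': 260.228641810096, 'cy': 192.22028575801048, 'k1': 0.005998198928025844} [ 0.329 -0.042  1.162] [[0.0, -1.0, -0.03], [-0.99, -0.0, -0.1], [0.1, 0.03, -0.99]]
side {'fx': 431.8356570894409, 'fy': 431.8356570894409, 'cx': 258.64167072516216, 'cy': 188.67879012313838, 'k1': -0.10715158760003779} [-0.107  0.853  0.813] [[-0.85, -0.53, 0.01], [-0.32, 0.49, -0.81], [0.42, -0.69, -0.59]]
[ 0.17247278 -0.6261949   0.23555517] [-3.11155022e+00 -4.20828597e-01  4.92092840e-04] 0.999195040941119 0.1
```

View pics/top0.png

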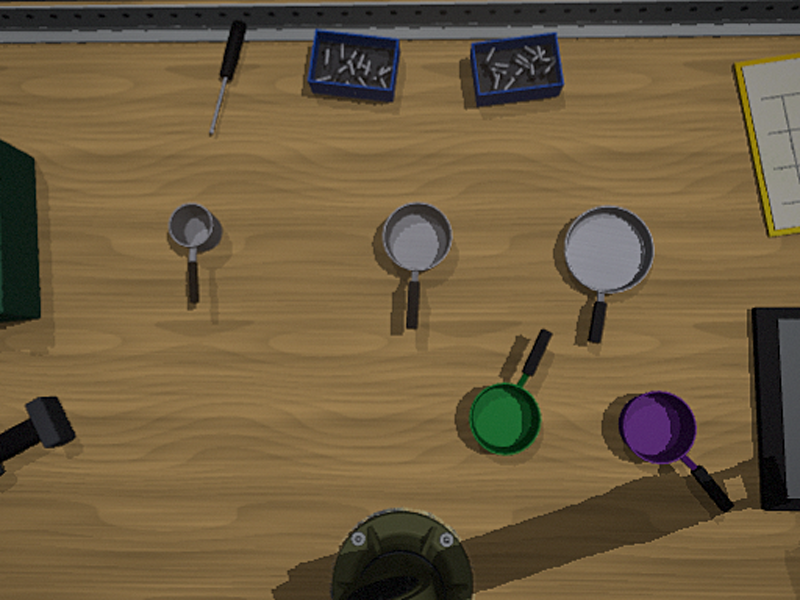

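View pics/side0.png

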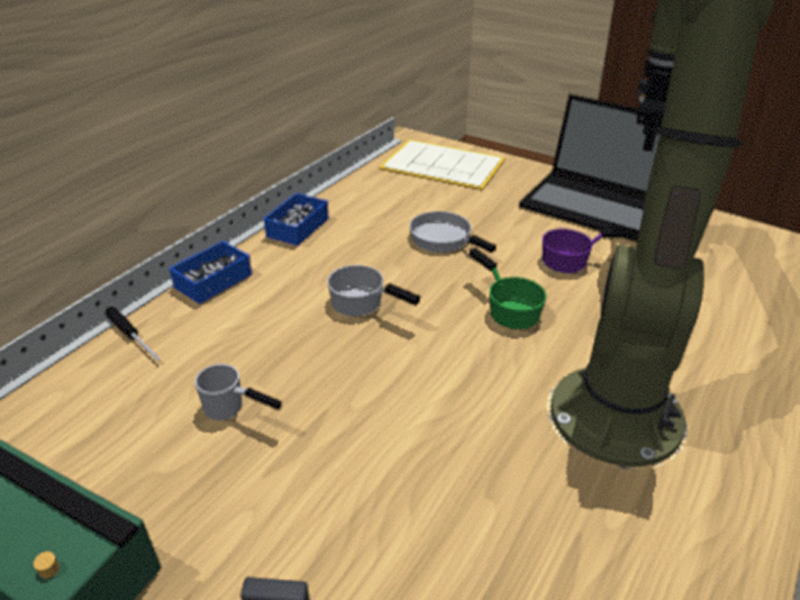

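The top view shows the small dipper at about (191,225) with its handle ending at (193,302). The large one is at (418,237) with its handle ending at (413,328), and the wide one is at (608,250). The side view shows the same row. Next I take enlarged crops.

```bash
cat > h.py <<'E'
from bench import ctrl
import cv2,numpy as np
def world(n,uv,z):
    m=ctrl.camera_model(n);R=np.array(m["R"]);t=np.array(m["t"])
    d=(np.array(uv,float)-[m["cx"],m["cy"]])/[m["fx"],m["fy"]];u=d.copy()
    for _ in range(20): u=d/(1+m["k1"]*(u@u))
    r=R.T@np.r_[u,1];c=-R.T@t
    return (c+r*(z-c[2])/r[2])[:2]
def proj(n,X):
    m=ctrl.camera_model(n);p=np.array(m["R"])@X+m["t"];u=p[:2]/p[2]
    return u*(1+m["k1"]*(u@u))*[m["fx"],m["fy"]]+[m["cx"],m["cy"]]
def crop(im,x,y,w,h,s): return cv2.resize(im[y:y+h,x:x+w],None,fx=s,fy=s,interpolation=cv2.INTER_CUBIC)
E
python3 - <<'E'
from h import *
im=ctrl.get_image("top")[:,:,::-1]
cv2.imwrite("pics/c1.png",np.hstack([crop(im,100,122,50,75,8),crop(im,240,122,50,90,8)[:600]]))
E
```

```text
(no output)
```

View pics/c1.png

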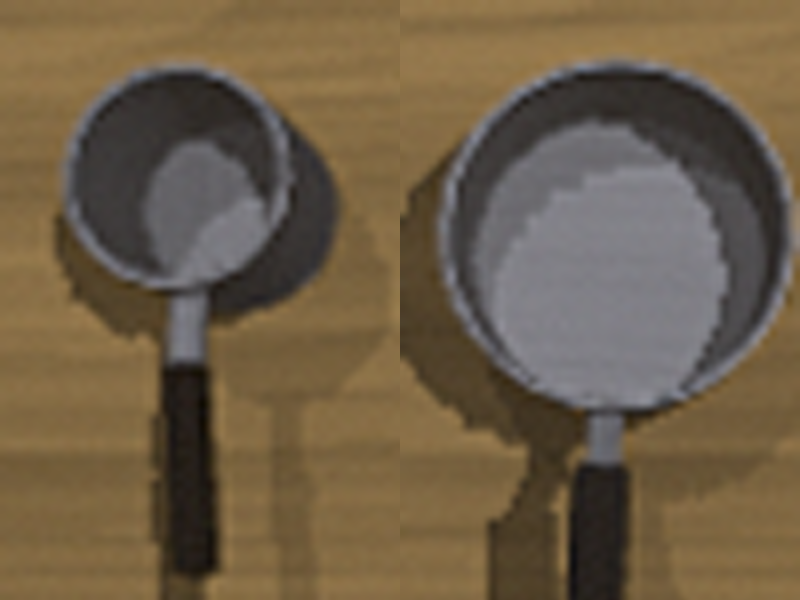

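Crop: the small rim's centre is at (179,177), with its grip running from (187,365) to (196,575). The large rim's centre is at (617,236), with its grip starting at (600,465).

Run:
```python
from h import *
f=lambda x,y,x0,z:world("top",(x0+x/8-.44,122+y/8-.44),z)
s=f(179,177.5,100,.064);a=f(187,365,100,.069);b=f(196,575,100,.069)
L=f(217,236,240,.052);c=f(200,465,240,.072);d=world("top",(264,209.6),.072)
ang=lambda v:np.degrees(np.arctan2(v[1],v[0]))
print(s,a,b,np.linalg.norm(a-s),np.linalg.norm(b-s),ang(b-s),ang(b-a))
print(L,c,d,np.linalg.norm(c-L),np.linalg.norm(d-L),ang(d-L))
for n,r,z,c0 in(("s",.036,.064,s),("L",.056,.052,L)):
    P=[proj("side",np.r_[c0+r*np.array([np.cos(t),np.sin(t)]),z]) for t in np.linspace(0,6.28,60)];print(n,(np.min(P,0)*1.5625).round(1),(np.max(P,0)*1.5625).round(1))
from scipy.spatial.transform import Rotation as Ro
print(Ro.from_rotvec(ctrl.get_state()["tool_rot"]).as_matrix().round(3))
```

```text
[0.56559867 0.34088503] [0.50552863 0.33455052] [0.44022771 0.32944046] 0.060403106405299764 0.12589223961710716 -174.78417067645626 -175.52549062335788
[ 0.54844827 -0.02084819] [ 0.47369731 -0.01619034] [ 0.40068919 -0.0150231 ] 0.07489593523876842 0.14787385361927494 177.74240262672805
s [192.5 363.9] [237.4 394.5]
L [325.4 264.8] [382.4 297.4]
[[ 0.964  0.266 -0.   ]
 [ 0.266 -0.964  0.001]
 [-0.    -0.001 -1.   ]]
```

```bash
cat >> h.py <<'E'
def plan(pts,now=None):
    "pts: x,y,z,heading(deg); prints tool-frame travel and z turn for each leg"
    if now is None:
        from scipy.spatial.transform import Rotation as Ro
        s=ctrl.get_state();M=Ro.from_rotvec(s["tool_rot"]).as_matrix()
        now=(*s["position"],np.degrees(np.arctan2(M[1,0],M[0,0])))
        print("now",np.round(now,4),"t",s["time"],"tilt",M[:,2].round(3),"j7",s["joint_positions"][6])
    for p in pts:
        h=np.radians(now[3]);d=np.subtract(p[:3],now[:3])
        print(p,"travel",np.round([d[0]*np.cos(h)+d[1]*np.sin(h),d[0]*np.sin(h)-d[1]*np.cos(h),-d[2]],4),"turnz",round(-(p[3]-now[3]),1));now=p
E
python3 -c "
from h import *
plan([(.34,-.51,.237,56),(.5,-.36,.237,97),(.56,-.16,.237,138),(.56,.05,.22,179),(.5,.25,.2,184.8),(.474,.333,.15,184.8)])"
```

```text
now [ 0.1725 -0.6263  0.2357 15.4045] t 0.15 tilt [-0.     0.001 -1.   ] j7 -0.0568899749929619
(0.34, -0.51, 0.237, 56) travel [ 0.1924 -0.0676 -0.0013] turnz -40.6
(0.5, -0.36, 0.237, 97) travel [ 0.2138  0.0488 -0.    ] turnz -41
(0.56, -0.16, 0.237, 138) travel [ 0.1912  0.0839 -0.    ] turnz -41
(0.56, 0.05, 0.22, 179) travel [0.1405 0.1561 0.017 ] turnz -41
(0.5, 0.25, 0.2, 184.8) travel [0.0635 0.1989 0.02  ] turnz -5.8
(0.474, 0.333, 0.15, 184.8) travel [0.019  0.0849 0.05  ] turnz -0.0
```

>>> step_arm --commands '[{"travel":[0.038,-0.0135,0],"turn":[0,0,-8]},{"travel":[0.077,-0.027,0],"turn":[0,0,-16]},{"travel":[0.115,-0.0405,0],"turn":[0,0,-24]},{"travel":[0.154,-0.054,0],"turn":[0,0,-32]},{"travel":[0.192,-0.068,0],"turn":[0,0,-40.6]}]' --gripper 0.6

```text
time: 0.65
position: [0.3408, -0.5089, 0.2363]
tool_rot: [-2.769, -1.483, 0.0]
ft_force: [0.9, -0.8, -0.3]
grip_width: 0.649
grip_force: 0.0
```

>>> step_arm --commands '[{"travel":[0.043,0.01,0],"turn":[0,0,-8.2]},{"travel":[0.086,0.02,0],"turn":[0,0,-16.4]},{"travel":[0.128,0.029,0],"turn":[0,0,-24.6]},{"travel":[0.171,0.039,0],"turn":[0,0,-32.8]},{"travel":[0.214,0.049,0],"turn":[0,0,-41]}]'

```text
time: 1.15
position: [0.5008, -0.3588, 0.2364]
tool_rot: [-2.075, -2.358, 0.001]
ft_force: [-0.0, 0.8, 0.2]
grip_width: 0.598
grip_force: 0.0
```

```bash
python3 -c "
from h import *
plan([(.56,-.16,.237,138),(.56,.05,.22,179),(.5,.25,.2,184.8),(.474,.333,.15,184.8)])"
```

```text
now [ 0.5008 -0.3588  0.2364 97.3122] t 1.15 tilt [-0. -0. -1.] j7 0.6109279120125601
(0.56, -0.16, 0.237, 138) travel [ 0.1897  0.084  -0.0006] turnz -40.7
(0.56, 0.05, 0.22, 179) travel [0.1405 0.1561 0.017 ] turnz -41
(0.5, 0.25, 0.2, 184.8) travel [0.0635 0.1989 0.02  ] turnz -5.8
(0.474, 0.333, 0.15, 184.8) travel [0.019  0.0849 0.05  ] turnz -0.0
```

Tracking is good, so I continue to above the grip.

>>> step_arm --commands '[{"travel":[0.038,0.017,0],"turn":[0,0,-8.1]},{"travel":[0.076,0.034,0],"turn":[0,0,-16.3]},{"travel":[0.114,0.05,0],"turn":[0,0,-24.4]},{"travel":[0.152,0.067,0],"turn":[0,0,-32.6]},{"travel":[0.19,0.084,0],"turn":[0,0,-40.7]}]'

```text
time: 1.65
position: [0.5602, -0.1597, 0.2364]
tool_rot: [-1.125, -2.933, 0.001]
ft_force: [0.8, 0.1, -0.4]
grip_width: 0.6
grip_force: 0.0
```

>>> step_arm --commands '[{"travel":[0.028,0.031,0],"turn":[0,0,-8.2]},{"travel":[0.056,0.062,0],"turn":[0,0,-16.4]},{"travel":[0.084,0.094,0],"turn":[0,0,-24.6]},{"travel":[0.112,0.125,0.01],"turn":[0,0,-32.8]},{"travel":[0.14,0.156,0.017],"turn":[0,0,-41]}]'

```text
time: 2.15
position: [0.5612, 0.0497, 0.2192]
tool_rot: [0.027, 3.141, -0.001]
ft_force: [0.8, -0.5, -0.3]
grip_width: 0.601
grip_force: 0.0
```

>>> step_arm --commands '[{"travel":[0.013,0.04,0.004],"turn":[0,0,-1.2]},{"travel":[0.025,0.08,0.008],"turn":[0,0,-2.4]},{"travel":[0.038,0.12,0.012],"turn":[0,0,-3.6]},{"travel":[0.051,0.16,0.016],"turn":[0,0,-4.8]},{"travel":[0.0635,0.199,0.02],"turn":[0,0,-5.8]}]'

```text
time: 2.65
position: [0.5019, 0.2501, 0.1993]
tool_rot: [-0.124, 3.139, -0.001]
ft_force: [0.2, 0.5, 0.3]
grip_width: 0.602
grip_force: 0.0
```

>>> step_arm --commands '[{"travel":[0.005,0.028,0.012],"turn":[0,0,0]},{"travel":[0.012,0.056,0.025],"turn":[0,0,0]},{"travel":[0.019,0.085,0.04],"turn":[0,0,0]},{"travel":[0.019,0.085,0.05],"turn":[0,0,0]},{"travel":[0.019,0.085,0.05],"turn":[0,0,0]}]' --gripper 0.5

```text
time: 3.15
position: [0.4758, 0.3315, 0.1477]
tool_rot: [0.126, -3.136, 0.003]
ft_force: [0.4, -0.2, -0.9]
grip_width: 0.5
grip_force: 0.0
```

Run:
```python
from h import *
plan([(.474,.333,.059,184.8)])
p=proj("side",np.array([.474,.333,.08]));x,y=(p-[50,50]).astype(int);print(p,x,y)
t=proj("top",np.array([.474,.333,.08])).astype(int)
im=ctrl.get_image("side")[:,:,::-1];im2=ctrl.get_image("top")[:,:,::-1]
cv2.imwrite("pics/d1.png",np.hstack([crop(im,x,y,100,100,4),crop(im2,t[0]-50,t[1]-50,100,100,4)]))
```

```text
now [ 4.758000e-01  3.315000e-01  1.477000e-01 -1.753944e+02] t 3.15 tilt [-0.003 -0.002 -1.   ] j7 0.740544908607699
(0.474, 0.333, 0.059, 184.8) travel [0.0017 0.0016 0.0887] turnz -360.2
[166.11945067 250.04984491] 116 200
```

View pics/d1.png

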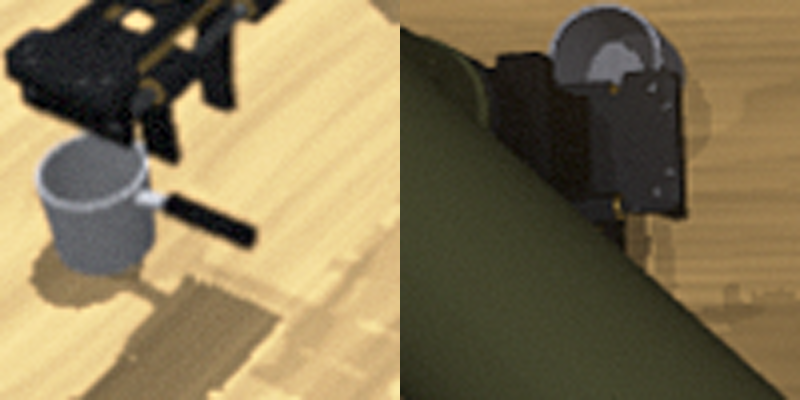

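The side crop shows the fingers at (160,130) and (220,90), straddling the line of the handle at (165–255, 200–240). The top crop agrees with this. I descend and pinch.

>>> step_arm --commands '[{"travel":[0.001,0.001,0.02],"turn":[0,0,0]},{"travel":[0.002,0.0015,0.045],"turn":[0,0,0]},{"travel":[0.002,0.0015,0.07],"turn":[0,0,0]},{"travel":[0.002,0.0015,0.09],"turn":[0,0,0]},{"travel":[0.002,0.0015,0.091],"turn":[0,0,0]}]'

```text
time: 3.75
position: [0.4749, 0.3304, 0.0566]
tool_rot: [0.119, -3.136, 0.004]
ft_force: [-0.4, -0.2, 0.0]
grip_width: 0.501
grip_force: 0.0
```

>>> step_arm --commands '[{"travel":[0,0,0],"turn":[0,0,0]},{"travel":[0,0,0],"turn":[0,0,0]},{"travel":[0,0,0],"turn":[0,0,0]},{"travel":[0,0,0],"turn":[0,0,0]},{"travel":[0,0,0],"turn":[0,0,0]}]' --gripper 0.0 --force 45

```text
time: 4.25
position: [0.4752, 0.3334, 0.0591]
tool_rot: [-0.123, 3.138, 0.0]
ft_force: [-0.1, -0.6, 0.9]
grip_width: 0.133
grip_force: 42.5
```

>>> step_arm --commands '[{"travel":[0,0,0],"turn":[0,0,0]},{"travel":[0,0,0],"turn":[0,0,0]},{"travel":[0,0,0],"turn":[0,0,0]}]'

```text
time: 4.55
position: [0.475, 0.3334, 0.0588]
tool_rot: [-0.123, 3.139, -0.0]
ft_force: [-1.1, -0.9, 3.6]
grip_width: 0.132
grip_force: 45.0
```

>>> step_arm --commands '[{"travel":[0,0,-0.005],"turn":[0,0,0]},{"travel":[0,0,-0.015],"turn":[0,0,0]},{"travel":[0,0,-0.04],"turn":[0,0,0]},{"travel":[0,0,-0.07],"turn":[0,0,0]},{"travel":[0,0,-0.1],"turn":[0,0,0]}]' --force 55

```text
time: 5.05
position: [0.4744, 0.3332, 0.1596]
tool_rot: [0.124, -3.138, 0.0]
ft_force: [-0.5, -0.0, -2.1]
grip_width: 0.13
grip_force: 55.0
```

>>> step_arm --commands '[{"travel":[0,0,-0.12],"turn":[0,0,0]},{"travel":[0,0,-0.12],"turn":[0,0,0]}]'

```text
time: 5.25
position: [0.474, 0.3329, 0.26]
tool_rot: [0.124, -3.138, 0.001]
ft_force: [1.0, 0.0, -1.4]
grip_width: 0.129
grip_force: 55.0
```

Run:
```python
from h import *
im=ctrl.get_image("side")[:,:,::-1]
p=proj("side",np.array([.53,.333,.2])).astype(int);print(p-[60,50])
cv2.imwrite("pics/e1.png",crop(im,max(p[0]-60,0),p[1]-50,120,100,6))
s=ctrl.get_state();print(s["position"],s["grip_width"],s["torque"],s["ft_force"])
```

```text
[ 81 153]
[0.47699052 0.33627871 0.26941746] 0.1336195432284404 [ 0.57098177 -0.21072926  0.01883832] [1.47581306 4.33931774 4.01320864]
```

View pics/e1.png

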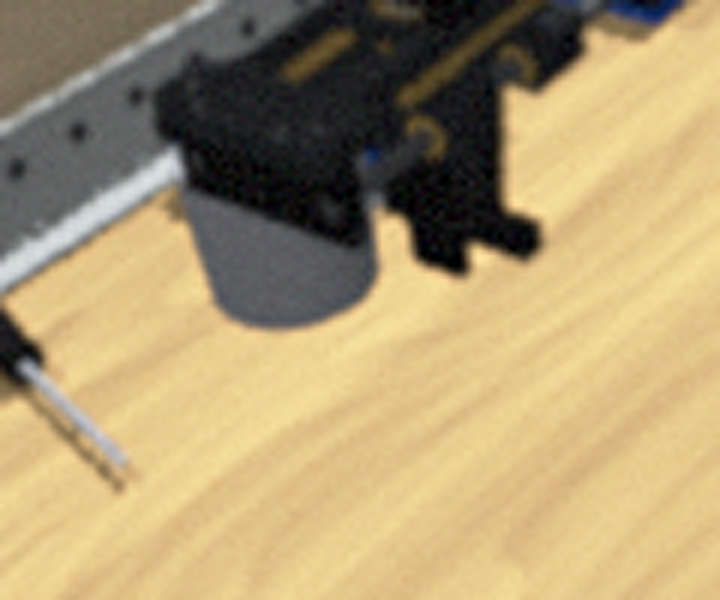

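The image shows the small dipper lifted clear, hanging about level below the gripper (bottom at about (300,320)). Next I carry it over while turning it 120°.

```bash
python3 -c "
from h import *
plan([(.51,.27,.26,155),(.54,.2,.25,125),(.565,.13,.23,95),(.587,.062,.21,65)],(.4735,.333,.279,184.8));plan([])"
```

```text
(0.51, 0.27, 0.26, 155) travel [-0.0311 -0.0658  0.019 ] turnz 29.8
(0.54, 0.2, 0.25, 125) travel [-0.0568 -0.0508  0.01  ] turnz 30
(0.565, 0.13, 0.23, 95) travel [-0.0717 -0.0197  0.02  ] turnz 30
(0.587, 0.062, 0.21, 65) travel [-0.0697  0.016   0.02  ] turnz 30
now [   0.477     0.3363    0.2694 -175.4664] t 5.3 tilt [ 0.01   0.006 -1.   ] j7 0.7988245333971814
```

>>> step_arm --commands '[{"travel":[-0.006,-0.013,0.004],"turn":[0,0,6]},{"travel":[-0.012,-0.026,0.008],"turn":[0,0,12]},{"travel":[-0.019,-0.039,0.012],"turn":[0,0,18]},{"travel":[-0.025,-0.053,0.016],"turn":[0,0,24]},{"travel":[-0.031,-0.066,0.019],"turn":[0,0,29.8]}]'

```text
time: 5.8
position: [0.5109, 0.2693, 0.2393]
tool_rot: [-0.694, -3.064, 0.0]
ft_force: [-0.3, -1.1, -2.0]
grip_width: 0.131
grip_force: 55.0
```

>>> step_arm --commands '[{"travel":[-0.011,-0.01,0.002],"turn":[0,0,6]},{"travel":[-0.023,-0.02,0.004],"turn":[0,0,12]},{"travel":[-0.034,-0.03,0.006],"turn":[0,0,18]},{"travel":[-0.045,-0.041,0.008],"turn":[0,0,24]},{"travel":[-0.057,-0.051,0.01],"turn":[0,0,30]}]'

```text
time: 6.3
position: [0.5405, 0.1992, 0.2295]
tool_rot: [-1.463, -2.78, -0.0]
ft_force: [0.5, 0.5, -1.8]
grip_width: 0.129
grip_force: 55.0
```

>>> step_arm --commands '[{"travel":[-0.014,-0.004,0.004],"turn":[0,0,6]},{"travel":[-0.029,-0.008,0.008],"turn":[0,0,12]},{"travel":[-0.043,-0.012,0.012],"turn":[0,0,18]},{"travel":[-0.057,-0.016,0.016],"turn":[0,0,24]},{"travel":[-0.072,-0.02,0.02],"turn":[0,0,30]}]'

```text
time: 6.8
position: [0.5652, 0.1289, 0.2095]
tool_rot: [-2.132, -2.307, -0.001]
ft_force: [0.9, -0.1, -1.9]
grip_width: 0.128
grip_force: 55.0
```

>>> step_arm --commands '[{"travel":[-0.014,0.003,0.004],"turn":[0,0,6]},{"travel":[-0.028,0.006,0.008],"turn":[0,0,12]},{"travel":[-0.042,0.01,0.012],"turn":[0,0,18]},{"travel":[-0.056,0.013,0.016],"turn":[0,0,24]},{"travel":[-0.07,0.016,0.02],"turn":[0,0,30]}]'

```text
time: 7.3
position: [0.587, 0.0603, 0.1894]
tool_rot: [-2.657, -1.676, -0.001]
ft_force: [-0.5, -0.4, -1.0]
grip_width: 0.133
grip_force: 55.0
```

>>> step_arm --commands '[{"travel":[0,0,0],"turn":[0,0,0]},{"travel":[0,0,0],"turn":[0,0,0]},{"travel":[0,0,0],"turn":[0,0,0]}]'

```text
time: 7.6
position: [0.5868, 0.062, 0.1899]
tool_rot: [-2.651, -1.685, -0.001]
ft_force: [-0.7, 0.1, -1.8]
grip_width: 0.13
grip_force: 55.0
```

Run:
```python
from h import *
plan([(.587,.062,.063,65)])
im=ctrl.get_image("side")[:,:,::-1];im2=ctrl.get_image("top")[:,:,::-1]
p=proj("side",np.array([.55,0,.12])).astype(int);q=proj("top",np.array([.55,0,.1])).astype(int);print(p,q)
cv2.imwrite("pics/f1.png",np.hstack([crop(im,p[0]-50,p[1]-60,100,120,4),crop(im2,q[0]-50,q[1]-60,100,120,4)]))
```

```text
now [5.86800e-01 6.20000e-02 1.89900e-01 6.48949e+01] t 7.6 tilt [ 0.     0.001 -1.   ] j7 -0.7027415941089916
(0.587, 0.062, 0.063, 65) travel [1.000e-04 2.000e-04 1.269e-01] turnz -0.1
[221 163] [257 146]
```

View pics/f1.png

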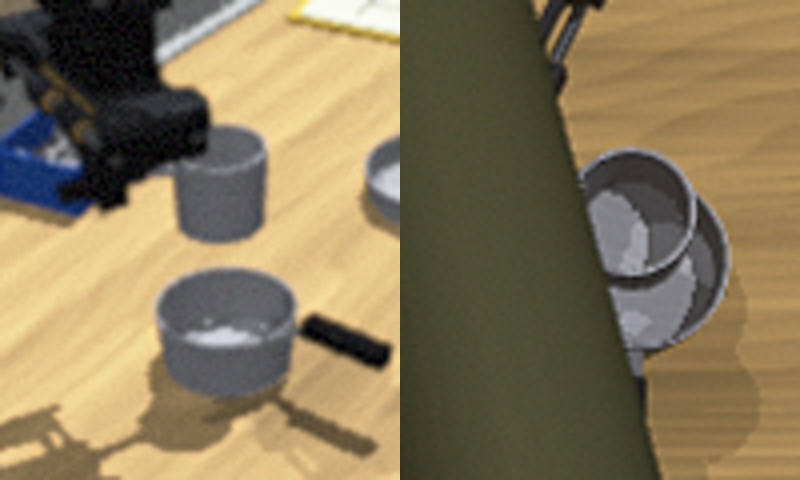

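The small dipper hangs level over the large one. In the side crop its rim is centred at (221,155), with the large rim at (227,310). In the top crop the small rim's centre is at about (630,214). I check the centring before lowering.

Run:
```python
from h import *
print(world("top",(207+230/4-.4,86+214/4-.4),.195))
L=np.array([.5484,-.0208])
for z,r in((.195,.036),(.131,.033),(.052,.056)):
    P=[proj("side",np.r_[L+r*np.array([np.cos(t),np.sin(t)]),z]) for t in np.linspace(0,6.28,60)]
    print(z,((np.min(P,0)-[171,103]+.4)*4).round(),((np.max(P,0)-[171,103]+.4)*4).round())
```

```text
[ 0.54668404 -0.01781245]
0.195 [167. 121.] [267. 171.]
0.131 [176. 197.] [265. 245.]
0.052 [151. 268.] [297. 351.]
```

It is centred within about 3 mm, so I lower it, slowly at the end.

>>> step_arm --commands '[{"travel":[0,0,0.02],"turn":[0,0,0]},{"travel":[0,0,0.04],"turn":[0,0,0]},{"travel":[0,0,0.06],"turn":[0,0,0]},{"travel":[0,0,0.08],"turn":[0,0,0]},{"travel":[0,0,0.095],"turn":[0,0,0]}]'

```text
time: 8.2
position: [0.5865, 0.0611, 0.0934]
tool_rot: [-2.652, -1.683, 0.001]
ft_force: [-0.5, 0.4, -2.5]
grip_width: 0.132
grip_force: 55.0
```

>>> step_arm --commands '[{"travel":[0,0,0.008],"turn":[0,0,0]},{"travel":[0,0,0.016],"turn":[0,0,0]},{"travel":[0,0,0.022],"turn":[0,0,0]},{"travel":[0,0,0.026],"turn":[0,0,0]},{"travel":[0,0,0.028],"turn":[0,0,0]}]'

```text
time: 8.7
position: [0.5871, 0.0604, 0.0665]
tool_rot: [2.654, 1.681, 0.0]
ft_force: [0.5, 1.0, -2.7]
grip_width: 0.127
grip_force: 55.0
```

>>> step_arm --commands '[{"travel":[0,0,0.001],"turn":[0,0,0]},{"travel":[0,0,0.002],"turn":[0,0,0]},{"travel":[0,0,0.002],"turn":[0,0,0]},{"travel":[0,0,0.002],"turn":[0,0,0]}]'

```text
time: 9.1
position: [0.5871, 0.0604, 0.0647]
tool_rot: [2.654, 1.681, 0.0]
ft_force: [-0.6, -0.8, -1.8]
grip_width: 0.133
grip_force: 55.0
```

>>> step_arm --commands '[{"travel":[0,0,0.001],"turn":[0,0,0]},{"travel":[0,0,0.001],"turn":[0,0,0]},{"travel":[0,0,0.001],"turn":[0,0,0]}]'

```text
time: 9.4
position: [0.5871, 0.0604, 0.0637]
tool_rot: [2.654, 1.681, 0.0]
ft_force: [0.4, -1.4, -1.2]
grip_width: 0.132
grip_force: 55.0
```

>>> step_arm --commands '[{"travel":[0,0,0.001],"turn":[0,0,0]},{"travel":[0,0,0.001],"turn":[0,0,0]},{"travel":[0,0,0.001],"turn":[0,0,0]}]'

```text
time: 9.7
position: [0.5874, 0.0606, 0.063]
tool_rot: [2.654, 1.681, 0.001]
ft_force: [-0.3, 1.6, 2.0]
grip_width: 0.136
grip_force: 55.0
```

Contact came at the expected height (TCP 0.063). I release and lift away.

>>> step_arm --commands '[{"travel":[0,0,0],"turn":[0,0,0]},{"travel":[0,0,0],"turn":[0,0,0]}]' --gripper 0.0 --force 5

```text
time: 9.9
position: [0.5873, 0.0607, 0.0629]
tool_rot: [2.654, 1.681, 0.001]
ft_force: [-0.1, 1.4, 1.5]
grip_width: 0.137
grip_force: 5.0
```

>>> step_arm --commands '[{"travel":[0,0,0],"turn":[0,0,0]},{"travel":[0,0,0],"turn":[0,0,0]},{"travel":[0,0,0],"turn":[0,0,0]},{"travel":[0,0,0],"turn":[0,0,0]},{"travel":[0,0,0],"turn":[0,0,0]}]' --gripper 0.4

```text
time: 10.4
position: [0.5869, 0.0602, 0.0624]
tool_rot: [2.654, 1.681, -0.001]
ft_force: [-0.2, -0.2, 0.6]
grip_width: 0.386
grip_force: 0.0
```

>>> step_arm --commands '[{"travel":[0,0,-0.01],"turn":[0,0,0]},{"travel":[0,0,-0.03],"turn":[0,0,0]},{"travel":[0,0,-0.06],"turn":[0,0,0]},{"travel":[0,0,-0.1],"turn":[0,0,0]},{"travel":[0,0,-0.14],"turn":[0,0,0]}]'

```text
time: 10.9
position: [0.5866, 0.0605, 0.2045]
tool_rot: [-2.654, -1.681, 0.0]
ft_force: [1.1, 0.3, 0.4]
grip_width: 0.4
grip_force: 0.0
```

>>> step_arm --commands '[{"travel":[0.03,-0.025,-0.01],"turn":[0,0,0]},{"travel":[0.05,-0.06,-0.02],"turn":[0,0,0]},{"travel":[0.07,-0.1,-0.02],"turn":[0,0,0]},{"travel":[0.09,-0.14,-0.02],"turn":[0,0,0]},{"travel":[0.1,-0.18,-0.02],"turn":[0,0,0]}]'

```text
time: 11.4
position: [0.4657, 0.2304, 0.2235]
tool_rot: [-2.652, -1.683, -0.003]
ft_force: [0.0, 0.7, -0.5]
grip_width: 0.405
grip_force: 0.0
```

Run:
```python
from h import *
plan([])
im=ctrl.get_image("side")[:,:,::-1];im2=ctrl.get_image("top")[:,:,::-1]
p=proj("side",np.array([.55,0,.05])).astype(int);q=proj("top",np.array([.55,0,.05])).astype(int);print(p,q)
cv2.imwrite("pics/g1.png",np.hstack([crop(im,p[0]-50,p[1]-70,100,140,4),crop(im2,q[0]-50,q[1]-70,100,140,4)]))
```

```text
now [ 0.4657  0.2304  0.2235 64.807 ] t 11.4 tilt [ 0.001  0.001 -1.   ] j7 -0.9976357158785311
[222 183] [258 150]
```

View pics/g1.png

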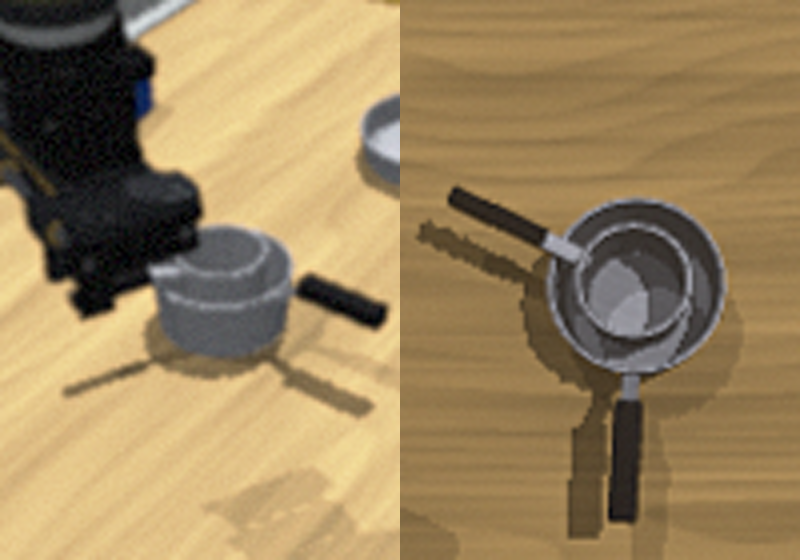

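The small dipper sits level and centred in the large one, rims at about (635,281) and (637,287) in the top crop. The handles are about 115° apart, and the large dipper's rim is where it was. The gripper is clear.

```bash
python3 -c "
from bench import ctrl
print(ctrl.close_job())"
```

```text
the job is handed in; nothing more can be done
None
```

I lowered the small dipper into the large one; it looks level and centred on the floor, handles about 115° apart, the large dipper unmoved and the wide one never touched; I handed the job in at about 11.5 s, and no verdict came back.

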